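# Feed a sample cassette through a label reader with the push stick

### The arm

A 6-joint arm with a two-finger parallel gripper is mounted at the origin on the work surface. World frame = base frame: x ahead of the robot, y to its left, z up, the work surface at z = 0. Lengths are in m, angles in rad, forces in N, time in s.
With the tool pointing down it reaches from about 0.35 to 0.85 m from the base axis. Payload 8.1 kg.
Tool frame: the origin (TCP) lies on the centre line of the jaws, within the pads' length; the fingertips stand 17 mm ahead of it and the grasp point (between the pads) lies 2 mm behind it (robot.tip_reach is the z of the fingertips in the tool frame, in m); z points along the fingers, y is the direction in which the jaws open and shut (so a half turn about z gives the same grasp; the last joint's range is limited). The gripper opens to 93 mm and grips with 3 to 60 N. Pads are 15 mm wide; open, the fingers measure 128 mm over their backs; the gripper's body (75 mm by 188 mm) begins 65 mm behind the grasp point.
Start: joints at [1.087, 0.13, 1.488, -0, 1.523, -0.085], TCP at [0.233, 0.553, 0.236] pointing down, gripper open.
Joint ranges: [-2.96, 2.96], [-0.89, 2.26], [0.02, 2.5], [-1.34, 4.48], [0, 2.73], [-2.66, 2.66]. Speed limits (rad/s): [2.39, 2.39, 2.79, 3.14, 3.14, 3.14].

### API

Orientations are given as a rotation vector (axis times angle).
In Python, from plant import robot, read_camera, ticket gives the robot as it stands.
- The arm moves only by the tool arm_command, never from a script. Its argument "rows" is a list of rows, each a list of 7 numbers: the shift along the world's x, y, z each as a share of 0.8 m, from -1 to 1, then the turn, a rotation vector about the world's x, y, z each as a share of 30 degrees, from -1 to 1, then the closure, from 0 (fully open) to 1 (shut). A call has 1 to 12 rows; each row is the pose to reach, as a shift and turn from the pose measured when the call began; what a row does not reach only later rows make up. A row lasts 1/12 s, in which the tool goes at most 41.7 mm and 7.16 degrees, less where a joint would pass 70% of its speed; a pose out of reach is approached as far as the arm can. A call with a number of a shift or a turn outside -1 to 1 is refused whole. A call with a gripper value outside its range is refused whole. The fingers move at their own pace and stop on an object; "grip_force" is the grip in N (left out, the last holds). Time passes only in rows, so rows that repeat a pose let the fingers close. It gives the time, the measured TCP pose, the force and the opening at its end, in the units of the state.
- robot.read_state(): the state, without advancing time (a new reading comes with each control period).
- read_camera(name): name is "side" or "top" or "wrist"; returns a dict with "frame" (400x640x3 uint8, red, green, blue), "camera_matrix" (3x3 intrinsics, pixels), "cam_to_world" (4x4, takes a point from camera to world coordinates). Camera axes: x right, y up, looking along -z (the intrinsics and any distortion apply to the point x, -y, -z); pixel columns grow to the right and rows downward; lengths in m; the calibration is good to about 2 mm. A picture is of the moment at which its call begins. There is no depth.
- ticket.close_job(): hands the job in, once; it reports no verdict.
The state is a dict: "t": time; "q": joint angles; "dq": joint speeds; "joint_torque": joint torques, N m; "tool_pos": TCP position; "orientation": TCP orientation; "force": force on the tool from outside, world axes, zero at the start; "wrist_torque": the same for the moment, N m; "opening": finger opening in m.
Only numpy, scipy, OpenCV 4.12 (cv2) and the standard library are available. Lean on these libraries where they do the work, as an engineer would, in place of code of your own. Each camera call takes 0.05 s, during which the arm holds its last target.

### The job

Take the push stick from its black mat and use it to slide the white sample cassette along the guide channel, through the reader's tunnel, until the cassette lies fully home against the end stop on the far side. Then draw the stick out and put all of it back on the mat, standing upright on its foot as it was. Do not touch the cassette with the gripper, and leave the bottle, the tube rack and the tip box where they are.

Things in the scene. Friction and masses are not known exactly. Their poses are not given: they have to be found in the camera images.
- reader: Fixed grey base plate 240 long (x -130 to 110) x 100 wide (y), carrying a black-floored guide channel and a white reader box. Origin on the bench under the channel's centre line (y = 0); +x is the feed direction, z up. Channel floor: the plate's level top, 20 above the bench. Along x: open lead-in -130 to -30, tunnel through the box -30 to 50, open nest 50 to 95, end stop 95 to 110.
- tunnel_mouth (a point): On the channel floor, centre of the tunnel's entrance, reader x -30. Tunnel 31 wide, 80 long, ceiling 20 above the floor; box 90 wide, its top 44 above the floor. Before it two slanting guides 12 high above the floor, inner faces 31 apart here, widening to 72 apart at the open end, reader x -130. Axes as the reader's.
- nest (a point): On the channel floor, where the centre of the cassette's underside lies when fully home: reader x 75. The nest is open above, 31 wide, its side walls 10 above the floor; the steel end stop, 14 above the floor, has its face 20 further along +x. Axes as the reader's.
- cassette: White flat sample cassette with small slots in its lid, 40 long (x) x 28 wide (y) x 10 high, 13 to 26 g, loose, lying on the channel floor in the lead-in, between the guides and a little askew. Origin at the centre of its underside; x points roughly along the feed direction.
- stick: Push stick, 0.11 to 0.19 kg, loose. Foot: aluminium block 60 (x) x 40 (y) x 10 high. On it an upright wooden grip 45 (x) x 14 (y), from 10 to 63 above the underside: pinch it across y. From the foot a level bar 10 wide, 8 high runs to +x at the underside, ending in a grey pad 20 wide, 10 high, its flat front 230 from the origin. Origin: centre of the foot's underside, z up.
- stick_tip (a point): Centre of the flat front face of the push stick's pad, 230 along the stick's +x from its origin, 5 above the stick's underside.
- mat: Fixed black rubber mat, 340 long (x) x 120 wide (y) x 3 thick, on which the stick stands and to which it must return. Origin at the centre of its underside, on the bench. The stick stands lengthwise on it, its bar pointing to the mat's +x, towards the reader's lead-in side.
- reagent_bottle: Amber bottle, 72 across, 170 high, standing on the bench; leave alone. Origin at the centre of its underside.
- tube_rack: Orange rack with capped tubes, 90 (x) x 200 (y), 108 high; leave alone. Origin at the centre of its underside.
- tip_box: White box with blue lid, 87 (x) x 122 (y) x 55 high; leave alone. Origin at the centre of its underside.
There are look-alikes about, which are no part of the job. There is more than one size of the cassette; the job needs the middle-sized.

How it is judged:
By the outcome, as a careful person would: the job done as asked, in the order asked, and still so for the second after the job is handed in, with the robot touching nothing.
It also fails if it takes over 48 s, if anything falls off the work surface, if the arm or the gripper's body presses on something with over 40 N, if the wrist force passes 120 N, or if a joint passes its speed limit or range.

## Working session

There is one attempt and no reset: what is moved stays moved. The work goes in short steps, Python scripts to look and compute and a tool call to move; the robot and the scene stay as the last step left them, time stands still between calls to the robot, and variables do not carry over. Pictures are saved under pics/ and viewed, and the job is handed in when it is done.

Besides the shell and the picture viewer there is one more tool, called after "Request:" as name(argument=value, ...) on one line, values as JSON. arm_command: Moves the arm, as the interface text tells. Shift numbers are shares of 0.8 m and turn numbers shares of 30 degrees, none past 1 either way. Its arguments: {"type":"object","properties":{"rows":{"type":"array","items":{"type":"array","items":{"type":"number","minimum":-1,"maximum":1}}},"grip_force":{"type":"number"}},"required":["rows"]}

```bash
ls; mkdir -p pics
python3 - <<'E'
from plant import robot, read_camera
import cv2
for n in ["side","top","wrist"]:
    c=read_camera(n); cv2.imwrite(f"pics/{n}0.png",c["frame"][:,:,::-1]); print(n,c["camera_matrix"].tolist(),c["cam_to_world"].round(4).tolist(),[k for k in c])
print(robot.read_state()); print(robot.tip_reach)
E
```

```text
pics
side [[390.7821679240304, 0.0, 320.4015834341788], [0.0, 390.7821679240304, 199.21446477887056], [0.0, 0.0, 1.0]] [[0.9397, 0.2415, -0.2422, 0.3847], [-0.3417, 0.629, -0.6983, -0.6195], [-0.0163, 0.739, 0.6735, 0.7063], [0.0, 0.0, 0.0, 1.0]] ['frame', 'camera_matrix', 'cam_to_world']
top [[502.11944827298413, 0.0, 314.385838350349], [0.0, 502.11944827298413, 204.9079625629784], [0.0, 0.0, 1.0]] [[0.0075, 0.9929, -0.119, 0.4552], [-1.0, 0.0075, -0.0007, 0.0419], [0.0002, 0.119, 0.9929, 1.2727], [0.0, 0.0, 0.0, 1.0]] ['frame', 'camera_matrix', 'cam_to_world']
wrist [[309.4264032896001, 0.0, 319.93075470797237], [0.0, 309.4264032896001, 201.35516105573757], [0.0, 0.0, 1.0]] [[0.3879, -0.8952, -0.2192, 0.1728], [0.9217, 0.3763, 0.0942, 0.5789], [-0.0019, -0.2386, 0.9711, 0.3836], [0.0, 0.0, 0.0, 1.0]] ['frame', 'camera_matrix', 'cam_to_world']
{'t': 0.15, 'q': array([ 1.08662085e+00,  1.30993115e-01,  1.48904525e+00, -1.50476372e-05,
        1.52299819e+00, -8.54084013e-02]), 'dq': array([-0.00034137, -0.00415323, -0.00333746,  0.00154261, -0.00016863,
        0.00135735]), 'joint_torque': array([ 8.33024260e-04, -5.60475683e+01, -4.92335415e+01,  7.69413169e-02,
        3.04638455e-02, -1.39469889e-04]), 'tool_pos': array([0.23276123, 0.55255369, 0.23481631]), 'orientation': array([-6.22161158e-01, -3.07897012e+00,  2.18307647e-03]), 'force': array([-0.40454808, -0.09595731, -0.37954333]), 'wrist_torque': array([ 0.02141741, -0.01475074, -0.00153092]), 'opening': 0.09318679943956495}
0.017
```

View pics/top0.png

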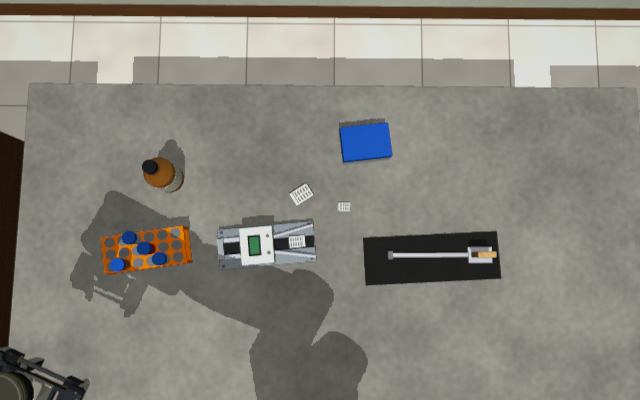

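View pics/side0.png

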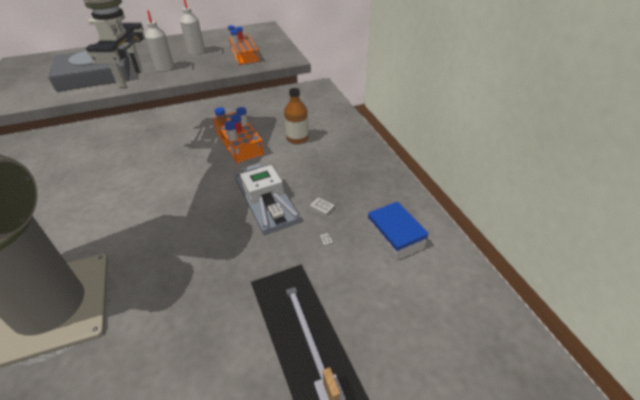

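View pics/wrist0.png

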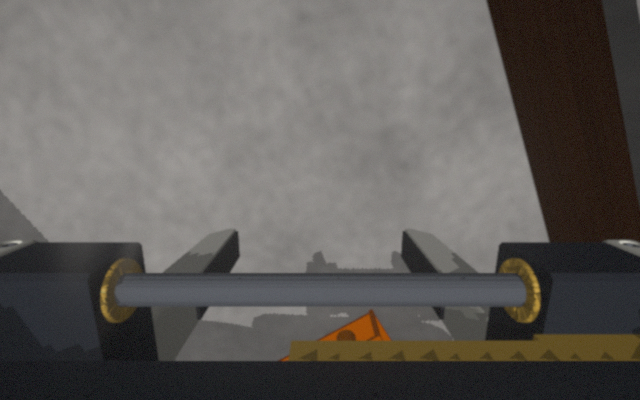

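The top picture shows the mat and stick at right (stick ~390–495, 255), the reader at (218–315, 243), and its cassette at (296, 241). Other cassettes lie loose at (302, 194), large, and (344, 207), small. I'll enlarge these.

Run:
```python
import cv2
i=cv2.imread("pics/top0.png")
cv2.imwrite("pics/t_reader.png",cv2.resize(i[210:280,205:325],None,fx=6.6,fy=6.6,interpolation=cv2.INTER_CUBIC))
cv2.imwrite("pics/t_mat.png",cv2.resize(i[222:292,355:510],None,fx=5,fy=5,interpolation=cv2.INTER_CUBIC))
```

```text
(no output)
```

View pics/t_reader.png

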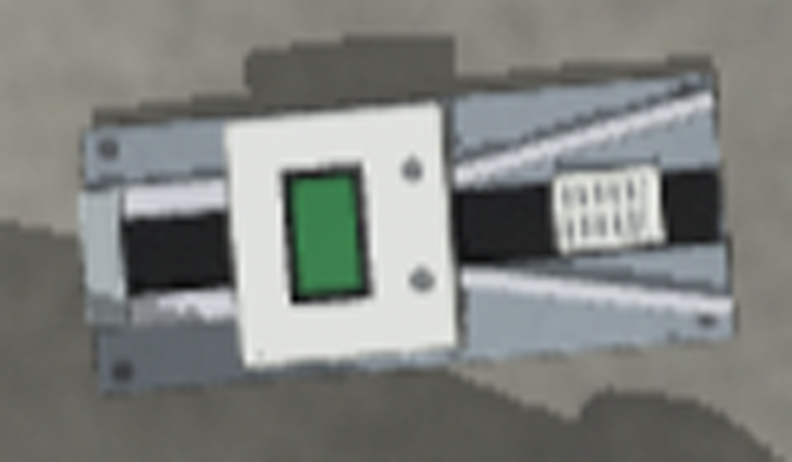

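View pics/t_mat.png

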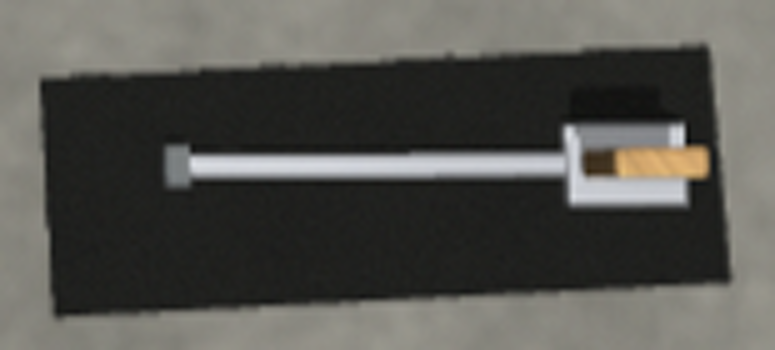

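```bash
cat > h.py <<'E'
import numpy as np
from plant import robot, read_camera
from scipy.optimize import least_squares
def proj(c,P):
    T=np.linalg.inv(c["cam_to_world"]); p=P@T[:3,:3].T+T[:3,3]
    p=p*[1,-1,-1]; q=p@c["camera_matrix"].T; return q[:,:2]/q[:,2:]
def fit(c,pix,loc,x0):
    loc=np.array(loc)/1000.; pix=np.array(pix)
    def W(v):
        a=v[2];R=np.array([[np.cos(a),-np.sin(a),0],[np.sin(a),np.cos(a),0],[0,0,1]])
        return loc@R.T+[v[0],v[1],0]
    r=least_squares(lambda v:(proj(c,W(v))-pix).ravel(),x0)
    return r.x, (proj(c,W(r.x))-pix)
E
python3 - <<'E'
from h import *
c=read_camera("top")
def cr(l,o,f): return [( (u+.5)/f-.5+o[0],(v+.5)/f-.5+o[1]) for u,v in l]
R=cr([(85,130),(100,392),(712,72),(733,332),(226,125),(440,102),(460,345),(245,368)],(205,210),6.6)
v,e=fit(c,R,[(110,-50,20),(110,50,20),(-130,-50,20),(-130,50,20),(50,-45,64),(-30,-45,64),(-30,45,64),(50,45,64)],[.4,.1,1.5]);print("reader",v.round(4),np.degrees(v[2]),abs(e).max(0))
for pts in ((0,4),(4,8)):
  pass
K=cr([(552,168),(658,164),(664,245),(560,254)],(205,210),6.6)
k,e=fit(c,K,[(20,-14,30),(-20,-14,30),(-20,14,30),(20,14,30)],[.4,.1,1.5]);print("cas",k.round(4),np.degrees(k[2]),e.round(2).tolist())
S=cr([(562,124),(685,122),(688,207),(568,208),(165,144),(165,187),(615,147),(709,147),(709,177),(615,179)],(355,222),5)
s,e=fit(c,S,[(30,-20,13),(-30,-20,13),(-30,20,13),(30,20,13),(230,-10,13),(230,10,13),(22.5,-7,66),(-22.5,-7,66),(-22.5,7,66),(22.5,7,66)],[.4,-.3,1.5]);print("stick",s.round(4),np.degrees(s[2]),e.round(2).tolist())
M=cr([(40,78),(707,45),(731,282),(57,316)],(355,222),5)
m,e=fit(c,M,[(170,-60,3),(-170,-60,3),(-170,60,3),(170,60,3)],[.4,-.3,1.5]);print("mat",m.round(4),np.degrees(m[2]),e.round(2).tolist())
E
```

```text
reader [0.5034 0.1713 1.6718] 95.78717083236232 [0.7038534  0.74222324]
cas [0.5139 0.0856 1.6492] 94.49464624712094 [[0.12, 0.94], [0.19, 0.4], [0.06, -0.56], [-0.36, -0.77]]
stick [ 0.4843 -0.3711  1.5802] 90.5366442599691 [[0.42, 0.17], [-0.2, 0.53], [-0.1, -0.38], [-0.17, -0.53], [-0.03, 0.33], [0.12, -0.22], [-0.13, 0.2], [-0.14, 0.17], [0.12, 0.05], [0.1, -0.32]]
mat [ 0.4763 -0.2525  1.629 ] 93.33599000181192 [[-0.14, -0.11], [0.51, -0.32], [0.2, 0.11], [-0.56, 0.28]]
```

Request:
arm_command(rows=[[0.25,-0.55,0,0,0,-1,0],[0.25,-0.55,0,0,0,-1,0],[0.25,-0.55,0,0,0,-1,0],[0.25,-0.55,0,0,0,-1,0],[0.25,-0.55,0,0,0,-1,0],[0.25,-0.55,0,0,0,-1,0],[0.25,-0.55,0,0,0,-1,0],[0.25,-0.55,0,0,0,-1,0],[0.25,-0.55,0,0,0,-1,0],[0.25,-0.55,0,0,0,-1,0],[0.25,-0.55,0,0,0,-1,0],[0.25,-0.55,0,0,0,-1,0]], grip_force=40)

```text
t: 1.2
tool_pos: [0.4337, 0.1092, 0.2351]
orientation: [1.4, 2.812, -0.002]
force: [-0.0, 0.6, -0.9]
opening: 0.093
```

Run:
```python
from h import *
import cv2
c=read_camera("wrist"); cv2.imwrite("pics/w1.png",c["frame"][:,:,::-1]);np.savez("w1.npz",K=c["camera_matrix"],T=c["cam_to_world"]);print(c["cam_to_world"].round(3))
```

```text
[[ 0.798 -0.585 -0.144  0.395]
 [ 0.603  0.774  0.192  0.163]
 [-0.001 -0.24   0.971  0.384]
 [ 0.     0.     0.     1.   ]]
```

View pics/w1.png

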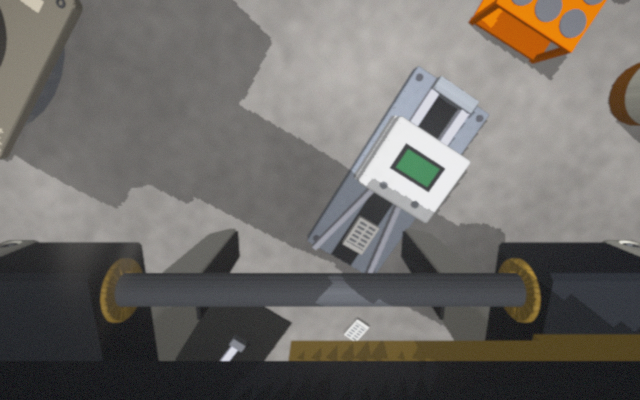

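The wrist picture shows the reader clearly at (310–490, 70–275), with the cassette at (361, 234). I'll crop it to refine the reader's pose.

Run:
```python
import cv2
i=cv2.imread("pics/w1.png")
cv2.imwrite("pics/w1c.png",cv2.resize(i[60:275,300:500],None,fx=2.75,fy=2.75,interpolation=cv2.INTER_CUBIC))
```

```text
(no output)
```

View pics/w1c.png

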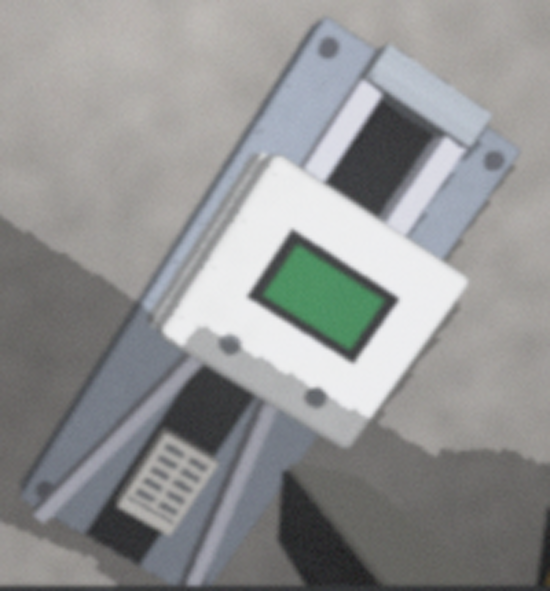

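Run:
```python
from h import *
d=np.load("w1.npz");c=dict(camera_matrix=d["K"],cam_to_world=d["T"])
def cr(l,o,f): return [( (u+.5)/f-.5+o[0],(v+.5)/f-.5+o[1]) for u,v in l]
R=cr([(322,20),(520,150),(22,490),(270,155),(467,282),(348,447),(162,328)],(300,60),2.75)
v,e=fit(c,R,[(110,50,20),(110,-50,20),(-130,50,20),(50,45,64),(50,-45,64),(-30,-45,64),(-30,45,64)],[.5,.17,1.67]);print("reader",v.round(4),np.degrees(v[2]),e.round(2).tolist())
K=cr([(172,432),(218,462),(168,535),(118,505)],(300,60),2.75)
k,e=fit(c,K,[(20,14,30),(20,-14,30),(-20,-14,30),(-20,14,30)],[.5,.1,1.65]);print("cas",k.round(4),np.degrees(k[2]),e.round(2).tolist())
```

```text
reader [0.5011 0.1733 1.6705] 95.71453590794025 [[0.68, -2.76], [0.71, -0.5], [-2.53, 2.86], [1.87, -1.99], [1.98, -1.0], [-0.57, 2.12], [-2.62, 2.78]]
cas [0.5125 0.0884 1.6441] 94.19836915086336 [[-1.25, -0.42], [1.16, 0.79], [0.41, 0.18], [-0.31, -0.52]]
```

Request:
arm_command(rows=[[0.063,-0.6,0,0,0,-1,0],[0.063,-0.6,0,0,0,-1,0],[0.063,-0.6,0,0,0,-1,0],[0.063,-0.6,0,0,0,-1,0],[0.063,-0.6,0,0,0,-1,0],[0.063,-0.6,0,0,0,-1,0],[0.063,-0.6,0,0,0,-1,0],[0.063,-0.6,0,0,0,-1,0],[0.063,-0.6,0,0,0,-1,0],[0.063,-0.6,0,0,0,-1,0],[0.063,-0.6,0,0,0,-1,0],[0.063,-0.6,0,0,0,-1,0]])

```text
t: 2.25
tool_pos: [0.4847, -0.3764, 0.2345]
orientation: [2.084, 2.35, -0.006]
force: [-0.0, -0.3, -0.7]
opening: 0.0929
```

Request:
arm_command(rows=[[0,0.007,-0.05,0,0,-0.21,0],[0,0.007,-0.1,0,0,-0.21,0],[0,0.007,-0.15,0,0,-0.21,0],[0,0.007,-0.18,0,0,-0.21,0],[0,0.007,-0.18,0,0,-0.21,0]])

```text
t: 2.67
tool_pos: [0.4808, -0.3673, 0.0826]
orientation: [-2.202, -2.224, 0.007]
force: [-0.7, 0.5, -1.2]
opening: 0.0927
```

Run:
```python
from h import *
import cv2
for n in ("top","wrist"):
    c=read_camera(n); f=c["frame"][:,:,::-1]
    if n=="top": f=cv2.resize(f[190:320,350:530],None,fx=4,fy=4,interpolation=cv2.INTER_CUBIC)
    cv2.imwrite(f"pics/{n}2.png",f)
s=robot.read_state();print(s["tool_pos"],s["orientation"])
```

```text
[ 0.48421326 -0.37017346  0.08992629] [-2.20912512 -2.23129047  0.00604365]
```

View pics/top2.png

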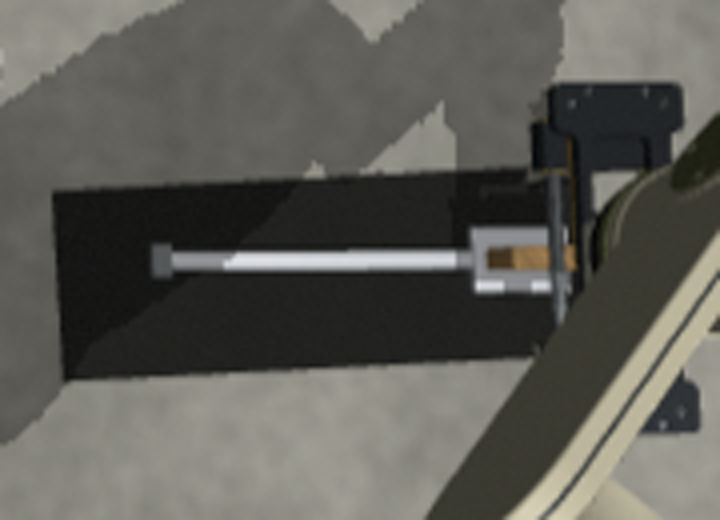

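View pics/wrist2.png

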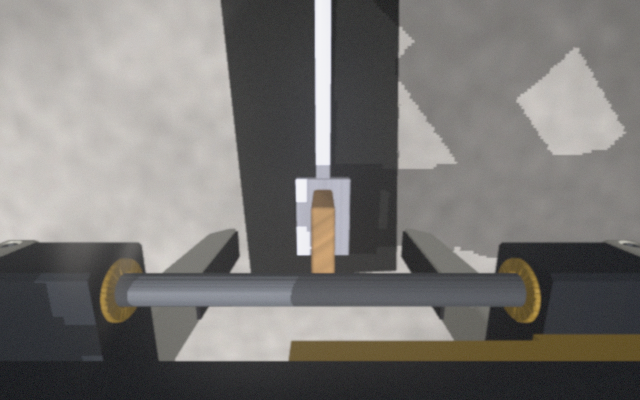

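The grip sits at u≈323 between the fingers (centre 320) and lines up with them. I'm going down and closing.

Request:
arm_command(rows=[[0,-0.001,-0.03,0,0,0,0],[0,-0.001,-0.062,0,0,0,0],[0,-0.001,-0.062,0,0,0,0],[0,-0.001,-0.062,0,0,0,0.5],[0,-0.001,-0.062,0,0,0,1],[0,-0.001,-0.062,0,0,0,1],[0,-0.001,-0.062,0,0,0,1],[0,-0.001,-0.062,0,0,0,1],[0,-0.001,-0.062,0,0,0,1],[0,-0.001,-0.062,0,0,0,1],[0,-0.001,-0.062,0,0,0,1],[0,-0.001,-0.062,0,0,0,1]], grip_force=50)

```text
t: 3.77
tool_pos: [0.4841, -0.3709, 0.0403]
orientation: [-2.209, -2.231, 0.006]
force: [0.4, -1.0, -0.3]
opening: 0.0378
```

Request:
arm_command(rows=[[0,0,0,0,0,0,1],[0,0,0,0,0,0,1],[0,0,0,0,0,0,1],[0,0,0,0,0,0,1],[0,0,0,0,0,0,1],[0,0,0,0,0,0,1],[0,0,0,0,0,0,1]])

```text
t: 4.35
tool_pos: [0.4841, -0.3709, 0.0402]
orientation: [-2.209, -2.231, 0.006]
force: [-0.2, -0.5, -1.6]
opening: 0.0135
```

Request:
arm_command(rows=[[0,0,0.025,0,0,0,1],[0,0,0.05,0,0,0,1],[0,0,0.075,0,0,0,1],[0,0,0.075,0,0,0,1],[0,0,0.075,0,0,0,1]])

```text
t: 4.77
tool_pos: [0.4849, -0.3716, 0.1012]
orientation: [2.21, 2.232, -0.006]
force: [-0.7, 0.5, -1.5]
opening: 0.014
```

Run:
```python
from h import *
import cv2
for n in ("top","wrist","side"):
    c=read_camera(n); f=c["frame"][:,:,::-1]
    if n=="top": f=cv2.resize(f[190:320,350:530],None,fx=4,fy=4,interpolation=cv2.INTER_CUBIC)
    if n=="side": f=cv2.resize(f[200:400,200:440],None,fx=3,fy=3,interpolation=cv2.INTER_CUBIC)
    cv2.imwrite(f"pics/{n}3.png",f)
s=robot.read_state();print(s["tool_pos"],s["orientation"])
```

```text
[ 0.48315717 -0.37007629  0.09814721] [-2.20690943 -2.22900747  0.0063216 ]
```

View pics/top3.png

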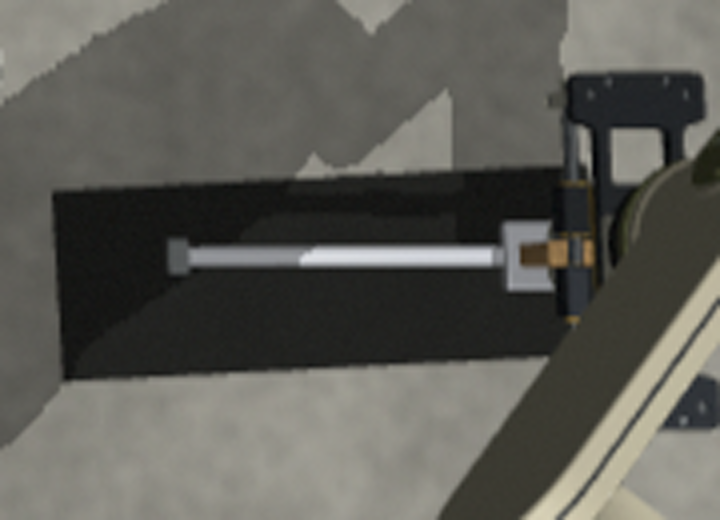

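View pics/wrist3.png

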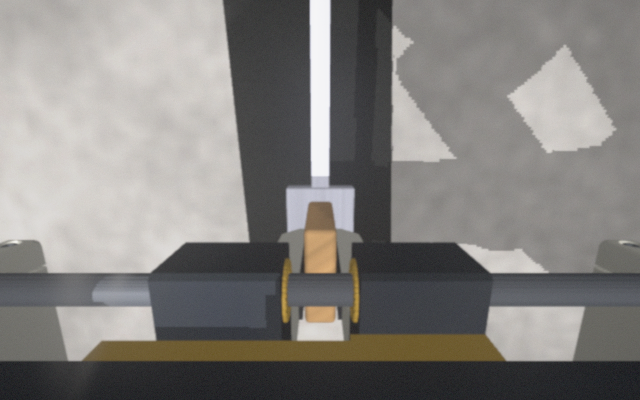

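View pics/side3.png

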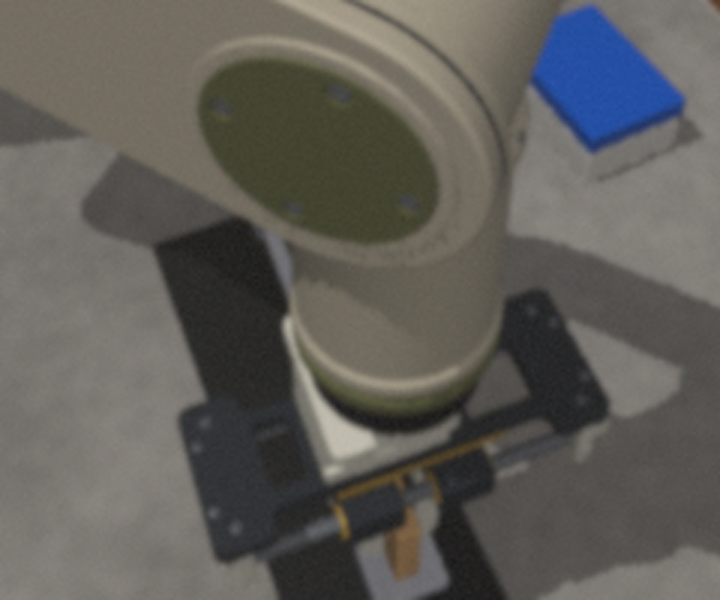

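Run:
```python
from h import *
c=read_camera("top"); s=robot.read_state();print(s["tool_pos"],s["orientation"])
x,y,z=s["tool_pos"]; a=1.5802-.0005; u0=z-.0372
R=np.array([[np.cos(a),-np.sin(a),0],[np.sin(a),np.cos(a),0],[0,0,1]])
for dz in (-5,0,5):
  L=np.array([(230,-10,10+dz),(230,10,10+dz),(30,-20,10),(30,20,10)])/1e3
  p=proj(c,L@R.T+[x,y+.0002,u0]); print(dz,((p-[350,190]+.5)*4-.5).round(1).tolist())
```

```text
[ 0.48311508 -0.36999779  0.09807208] [-2.20666973 -2.22883174  0.00632565]
-5 [[162.4, 243.8], [163.1, 277.4], [498.5, 226.3], [501.1, 293.7]]
0 [[163.7, 243.6], [164.4, 277.3], [498.5, 226.3], [501.1, 293.7]]
5 [[165.0, 243.3], [165.6, 277.2], [498.5, 226.3], [501.1, 293.7]]
```

Request:
arm_command(rows=[[0.014,0.05,0,0,0,0.05,1],[0.028,0.1,0,0,0,0.1,1],[0.042,0.15,0,0,0,0.15,1],[0.056,0.2,0,0,0,0.174,1],[0.069,0.242,0,0,0,0.174,1],[0.069,0.242,0,0,0,0.174,1],[0.069,0.242,0,0,0,0.174,1],[0.069,0.242,0,0,0,0.174,1],[0.069,0.242,0,0,0,0.174,1]])

```text
t: 5.72
tool_pos: [0.5377, -0.1774, 0.0974]
orientation: [-2.104, -2.325, 0.008]
force: [-0.3, -0.8, -1.4]
opening: 0.014
```

```bash
cat > look.py <<'E'
from h import *
import cv2,sys
k=sys.argv[1]
s=robot.read_state();print(s["tool_pos"],s["orientation"],s["force"],s["opening"])
o=s["orientation"];print("yaw",(2*np.degrees(np.arctan2(o[1],o[0])))%180)
c=read_camera("top"); f=c["frame"][:,:,::-1]
cv2.imwrite(f"pics/top{k}.png",cv2.resize(f[195:285,205:405],None,fx=4,fy=4,interpolation=cv2.INTER_CUBIC))
c=read_camera("wrist"); cv2.imwrite(f"pics/wrist{k}.png",c["frame"][:,:,::-1])
E
python3 look.py 4
```

```text
[ 0.53767648 -0.17744954  0.09742661] [-2.10379657 -2.32541865  0.00781435] [-0.32290955 -0.8023825  -1.39503712] 0.013961810081544861
yaw 95.72897353723658
```

View pics/top4.png

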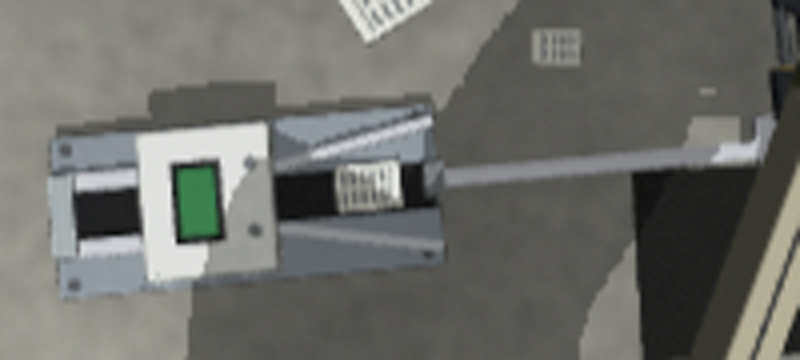

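View pics/wrist4.png

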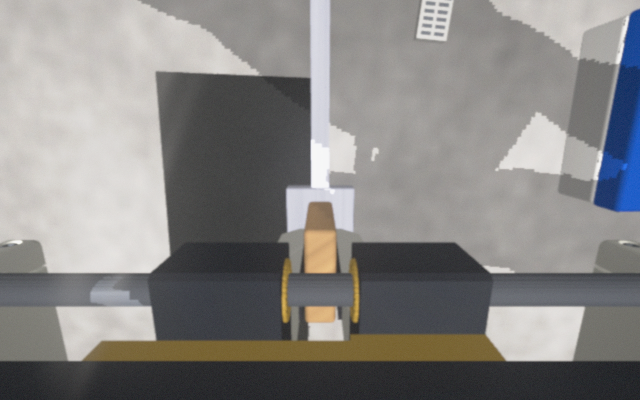

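Request:
arm_command(rows=[[0,0,-0.02,0,0,0,1],[0,0,-0.035,0,0,0,1],[0,0,-0.045,0,0,0,1],[0,0,-0.045,0,0,0,1],[0,0,-0.045,0,0,0,1],[0,0,-0.045,0,0,0,1]])

```text
t: 6.32
tool_pos: [0.538, -0.178, 0.062]
orientation: [-2.105, -2.325, 0.007]
force: [0.3, -1.0, -1.4]
opening: 0.0143
```

```bash
python3 look.py 5
python3 - <<'E'
import cv2
i=cv2.imread("pics/top5.png")[60:320,230:500]
cv2.imwrite("pics/top5c.png",cv2.resize(i,None,fx=2.2,fy=2.2))
E
```

```text
[ 0.53795689 -0.17795685  0.06204811] [-2.10540049 -2.32473277  0.00715621] [ 0.28315669 -0.96133868 -1.43351175] 0.014292878926807577
yaw 95.66870578896715
```

View pics/top5c.png

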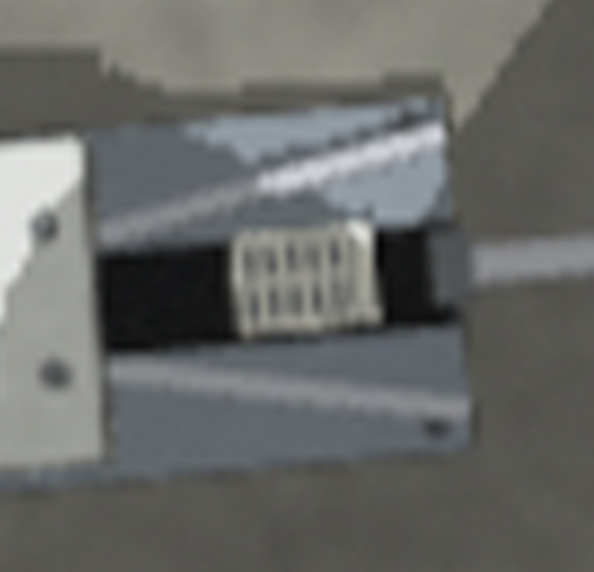

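Request:
arm_command(rows=[[-0.002,0,-0.0025,0,0,0,1],[-0.003,0.01,-0.0025,0,0,0,1],[-0.004,0.02,-0.0025,0,0,0,1],[-0.005,0.03,-0.0025,0,0,0,1],[-0.006,0.04,-0.0025,0,0,0,1],[-0.007,0.05,-0.0025,0,0,0,1],[-0.008,0.06,-0.0025,0,0,0,1],[-0.009,0.07,-0.0025,0,0,0,1],[-0.01,0.08,-0.0025,0,0,0,1],[-0.0105,0.085,-0.0025,0,0,0,1],[-0.0105,0.085,-0.0025,0,0,0,1]])

```text
t: 7.33
tool_pos: [0.5299, -0.1089, 0.0605]
orientation: [-2.104, -2.327, 0.007]
force: [0.4, 0.2, -2.1]
opening: 0.0138
```

```bash
python3 look.py 6
python3 - <<'E'
import cv2
i=cv2.imread("pics/top6.png")[60:320,230:500]
cv2.imwrite("pics/top6c.png",cv2.resize(i,None,fx=2.2,fy=2.2))
E
```

```text
[ 0.52986774 -0.10891641  0.06049987] [-2.10445305 -2.32659062  0.00653223] [ 0.3894812   0.1679328  -2.13347826] 0.013808177441577888
yaw 95.73991132318753
```

View pics/top6c.png

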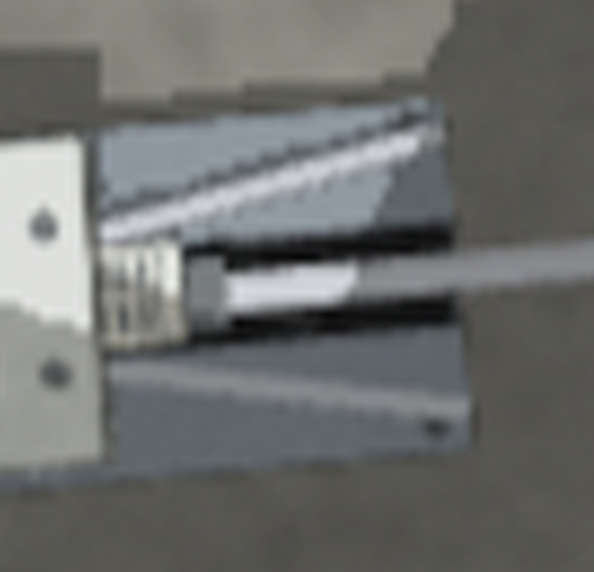

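Request:
arm_command(rows=[[-0.001,0.008,0,0,0,0,1],[-0.0018,0.018,0,0,0,0,1],[-0.0028,0.028,0,0,0,0,1],[-0.0038,0.038,0,0,0,0,1],[-0.0048,0.048,0,0,0,0,1],[-0.0058,0.058,0,0,0,0,1],[-0.0068,0.068,0,0,0,0,1],[-0.0078,0.078,0,0,0,0,1],[-0.0088,0.088,0,0,0,0,1],[-0.01,0.1,0,0,0,0,1],[-0.01,0.1,0,0,0,0,1]])

```text
t: 8.35
tool_pos: [0.5217, -0.0281, 0.0605]
orientation: [-2.104, -2.327, 0.006]
force: [-0.2, 0.5, -2.2]
opening: 0.0138
```

```bash
python3 look.py 7
```

```text
[ 0.52174367 -0.0280868   0.06048781] [-2.10370958 -2.32700233  0.00626079] [-0.24252667  0.49217748 -2.24270916] 0.013840956298707574
yaw 95.77014148467083
```

View pics/top7.png

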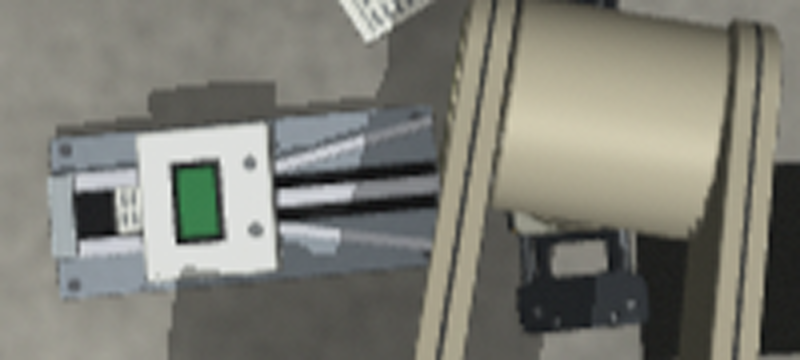

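Request:
arm_command(rows=[[-0.0006,0.006,0,0,0,0,1],[-0.0012,0.012,0,0,0,0,1],[-0.0018,0.018,0,0,0,0,1],[-0.0023,0.023,0,0,0,0,1],[-0.0026,0.026,0,0,0,0,1],[-0.0028,0.028,0,0,0,0,1],[-0.003,0.03,0,0,0,0,1],[-0.003,0.03,0,0,0,0,1]])

```text
t: 9.12
tool_pos: [0.5196, -0.0052, 0.0606]
orientation: [-2.104, -2.328, 0.007]
force: [-0.2, -0.1, -2.0]
opening: 0.0138
```

```bash
python3 look.py 8
python3 - <<'E'
import cv2
i=cv2.imread("pics/top8.png")[110:310,40:200]
cv2.imwrite("pics/top8c.png",cv2.resize(i,None,fx=3,fy=3))
E
```

```text
[ 0.51959646 -0.00524367  0.0606109 ] [-2.1040844  -2.32766552  0.00683938] [-0.21170965 -0.08069325 -1.96091682] 0.013774251944780096
yaw 95.77622976831947
```

View pics/top8c.png

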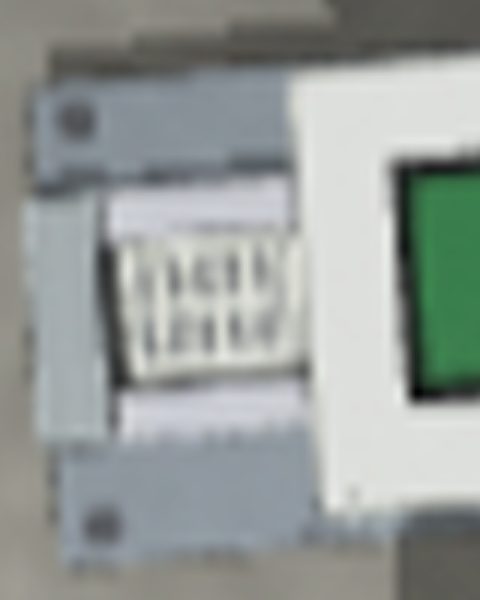

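Request:
arm_command(rows=[[-0.0001,0.0007,0,0,0,0,1],[-0.0001,0.0014,0,0,0,0,1],[-0.0002,0.0021,0,0,0,0,1],[-0.0003,0.0028,0,0,0,0,1],[-0.0004,0.0036,0,0,0,0,1],[-0.0004,0.0036,0,0,0,0,1]])

```text
t: 9.72
tool_pos: [0.5193, -0.0025, 0.0606]
orientation: [-2.104, -2.328, 0.007]
force: [0.1, -0.8, -1.8]
opening: 0.0136
```

Request:
arm_command(rows=[[-0.0001,0.0006,0,0,0,0,1],[-0.0001,0.0012,0,0,0,0,1],[-0.0001,0.0012,0,0,0,0,1]])

```text
t: 9.97
tool_pos: [0.5192, -0.0016, 0.0606]
orientation: [-2.104, -2.328, 0.007]
force: [-0.5, -0.2, -2.5]
opening: 0.0139
```

```bash
python3 look.py 9
python3 - <<'E'
import cv2
i=cv2.imread("pics/top9.png")[110:310,40:200]
cv2.imwrite("pics/top9c.png",cv2.resize(i,None,fx=3,fy=3))
E
```

```text
[ 0.51923775 -0.00158029  0.06064343] [-2.10420224 -2.32782744  0.00699697] [-0.49327582 -0.20040469 -2.52074802] 0.01393358300053636
yaw 95.77700261555873
```

View pics/top9c.png

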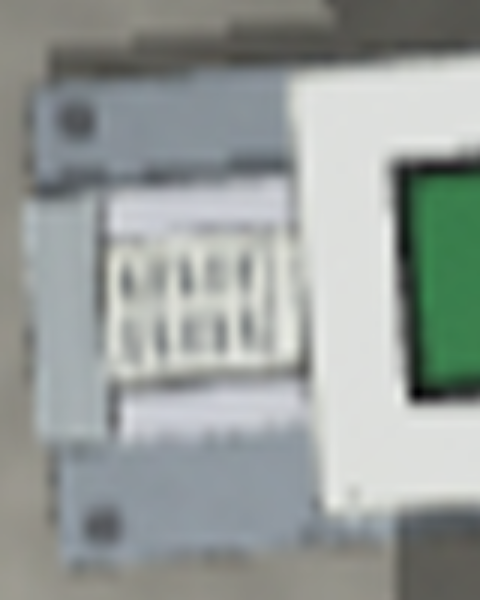

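Request:
arm_command(rows=[[0,0.0006,0,0,0,0,1],[-0.0001,0.0012,0,0,0,0,1],[-0.0001,0.0012,0,0,0,0,1]])

```text
t: 10.32
tool_pos: [0.5195, -0.0014, 0.0609]
orientation: [-2.105, -2.329, 0.008]
force: [-0.1, -5.5, -1.3]
opening: 0.0137
```

Request:
arm_command(rows=[[-0.0001,0.0012,0,0,0,0,1],[-0.0001,0.0016,0,0,0,0,1],[-0.0001,0.0016,0,0,0,0,1]])

```text
t: 10.57
tool_pos: [0.5198, -0.0013, 0.0614]
orientation: [-2.106, -2.33, 0.009]
force: [-0.6, -7.0, -0.1]
opening: 0.0137
```

The cassette is firmly home, with 7 N of reaction. Now I'm withdrawing the stick straight back along the channel.

Request:
arm_command(rows=[[0.0005,-0.005,-0.001,0,0,0,1],[0.0015,-0.02,-0.001,0,0,0,1],[0.0035,-0.04,-0.001,0,0,0,1],[0.0055,-0.06,-0.001,0,0,0,1],[0.0075,-0.08,-0.001,0,0,0,1],[0.0095,-0.1,-0.001,0,0,0,1],[0.0115,-0.12,-0.001,0,0,0,1],[0.0135,-0.14,-0.001,0,0,0,1],[0.0155,-0.16,-0.001,0,0,0,1],[0.0175,-0.18,-0.001,0,0,0,1],[0.0195,-0.2,-0.001,0,0,0,1],[0.0195,-0.2,-0.001,0,0,0,1]])

```text
t: 11.57
tool_pos: [0.5355, -0.1645, 0.0607]
orientation: [2.109, 2.328, -0.01]
force: [-0.1, 0.1, -1.7]
opening: 0.0138
```

```bash
python3 look.py 10
```

```text
[ 0.53549122 -0.16454613  0.06069251] [ 2.10866349  2.32778383 -0.00983754] [-0.05366888  0.1340176  -1.67262237] 0.013758632980493518
yaw 95.65519011140316
```

View pics/top10.png

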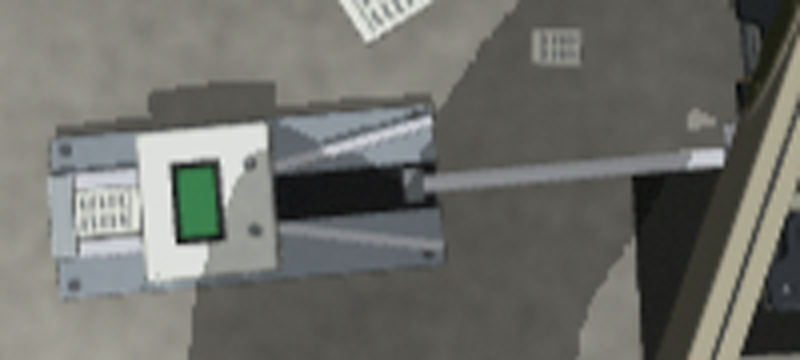

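Request:
arm_command(rows=[[0,0,0.025,0,0,0,1],[0,0,0.05,0,0,0,1],[-0.012,-0.05,0.05,0,0,-0.04,1],[-0.024,-0.1,0.05,0,0,-0.08,1],[-0.038,-0.15,0.05,0,0,-0.12,1],[-0.05,-0.2,0.05,0,0,-0.14,1],[-0.064,-0.25,0.05,0,0,-0.15,1],[-0.064,-0.252,0.05,0,0,-0.15,1],[-0.064,-0.252,0.03,0,0,-0.15,1],[-0.064,-0.252,0.01,0,0,-0.15,1],[-0.064,-0.252,0,0,0,-0.15,1],[-0.064,-0.252,0,0,0,-0.15,1]])

```text
t: 12.67
tool_pos: [0.4825, -0.3615, 0.0575]
orientation: [-2.193, -2.24, 0.009]
force: [0.1, 0.6, -2.2]
opening: 0.0137
```

```bash
sed -i 's/f\[195:285,205:405\]/f[195:315,330:530]/' look.py; python3 look.py 11
```

```text
[ 0.48252597 -0.36147347  0.05747702] [-2.19332414 -2.24040613  0.00884378] [ 0.07751368  0.6471783  -2.20168337] 0.013694445374740448
yaw 91.21680731233846
```

View pics/top11.png

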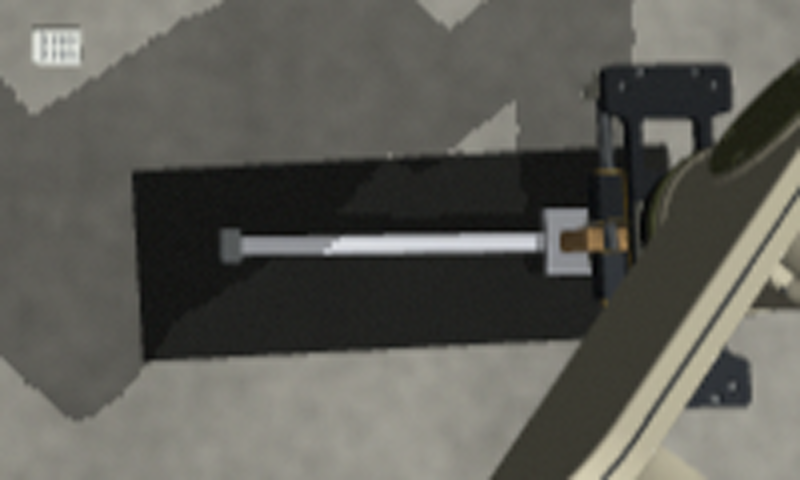

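View pics/wrist11.png

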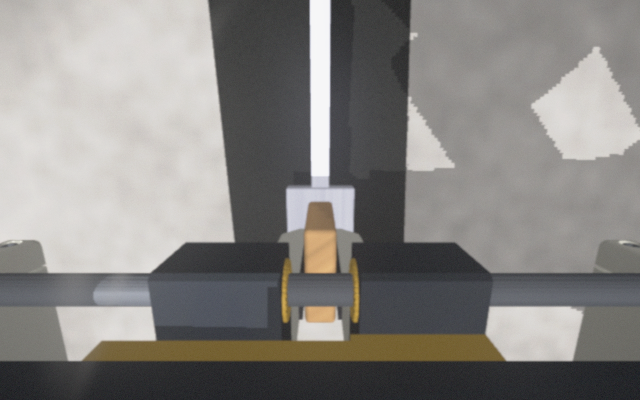

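Request:
arm_command(rows=[[0,0,-0.008,0,0,0,1],[0,0,-0.015,0,0,0,1],[0,0,-0.019,0,0,0,1],[0,0,-0.0205,0,0,0,1],[0,0,-0.0205,0,0,0,1]])

```text
t: 13.18
tool_pos: [0.4837, -0.3625, 0.0433]
orientation: [-2.195, -2.243, 0.009]
force: [-0.5, -0.2, -1.6]
opening: 0.0138
```

Request:
arm_command(rows=[[0,0,-0.002,0,0,0,1],[0,0,-0.003,0,0,0,1],[0,0,-0.003,0,0,0,1],[0,0,-0.003,0,0,0,1]])

```text
t: 13.52
tool_pos: [0.4837, -0.3625, 0.041]
orientation: [-2.195, -2.243, 0.009]
force: [0.3, -0.3, -1.2]
opening: 0.0137
```

Request:
arm_command(rows=[[0,0,-0.0008,0,0,0,1],[0,0,-0.0015,0,0,0,1],[0,0,-0.0015,0,0,0,1]])

```text
t: 13.77
tool_pos: [0.4839, -0.3627, 0.0402]
orientation: [-2.196, -2.243, 0.009]
force: [-1.5, 0.2, 2.5]
opening: 0.0138
```

Contact with the mat shows in the force (z −1.5 → +2.5 N). I'm releasing the stick.

Request:
arm_command(rows=[[0,0,0,0,0,0,0.8],[0,0,0,0,0,0,0.7],[0,0,0,0,0,0,0.6],[0,0,0,0,0,0,0.5],[0,0,0,0,0,0,0.4],[0,0,0,0,0,0,0.3],[0,0,0,0,0,0,0.2],[0,0,0,0,0,0,0.1],[0,0,0,0,0,0,0],[0,0,0,0,0,0,0],[0,0,0,0,0,0,0],[0,0,0,0,0,0,0]])

```text
t: 14.77
tool_pos: [0.4839, -0.3627, 0.0402]
orientation: [-2.196, -2.243, 0.009]
force: [-0.6, -0.4, 1.3]
opening: 0.0872
```

Request:
arm_command(rows=[[0,0,0.02,0,0,0,0],[0,0,0.05,0,0,0,0],[0,0,0.1,0,0,0,0],[0,0,0.15,0,0,0,0],[0,0,0.2,0,0,0,0],[0,0,0.25,0,0,0,0],[-0.05,-0.02,0.25,0,0,0,0],[-0.1,-0.04,0.25,0,0,0,0],[-0.12,-0.08,0.25,0,0,0,0],[-0.12,-0.12,0.25,0,0,0,0],[-0.12,-0.12,0.25,0,0,0,0]])

```text
t: 15.68
tool_pos: [0.3855, -0.4629, 0.2395]
orientation: [-2.201, -2.239, 0.011]
force: [1.4, -0.4, 0.4]
opening: 0.0932
```

```bash
python3 look.py 12;python3 - <<'E'
from h import *
import cv2
c=read_camera("top"); cv2.imwrite("pics/top13.png",c["frame"][:,:,::-1])
c=read_camera("side"); cv2.imwrite("pics/side13.png",c["frame"][:,:,::-1])
f=read_camera("top")["frame"][:,:,::-1]
cv2.imwrite("pics/top14.png",cv2.resize(f[215:275,210:320],None,fx=7,fy=7,interpolation=cv2.INTER_CUBIC))
E
```

```text
[ 0.38549565 -0.46293165  0.23951542] [-2.20067028 -2.23885918  0.01125031] [ 1.43492487 -0.40058321  0.37436953] 0.09320683446732521
yaw 90.98569392512832
```

View pics/top12.png

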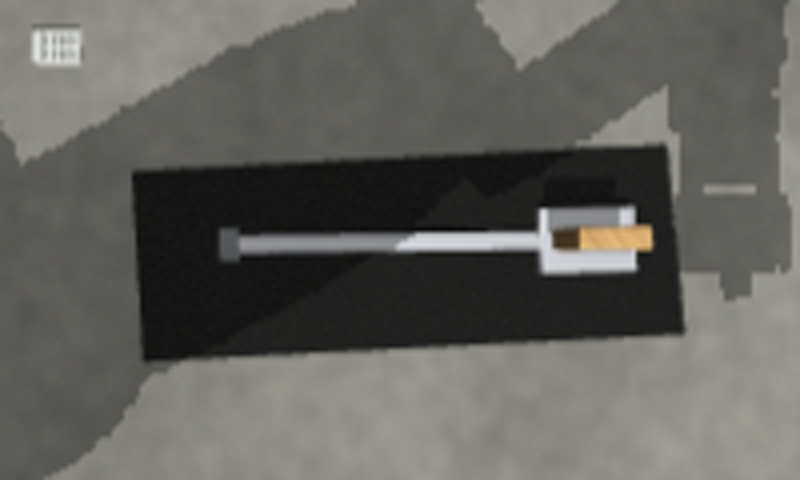

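View pics/top14.png

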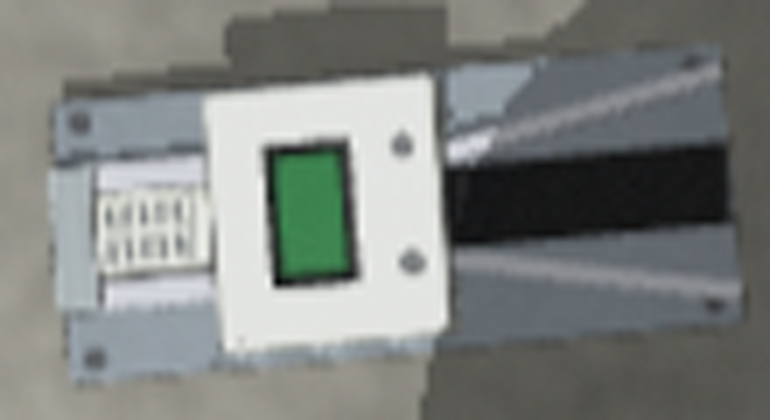

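View pics/side13.png

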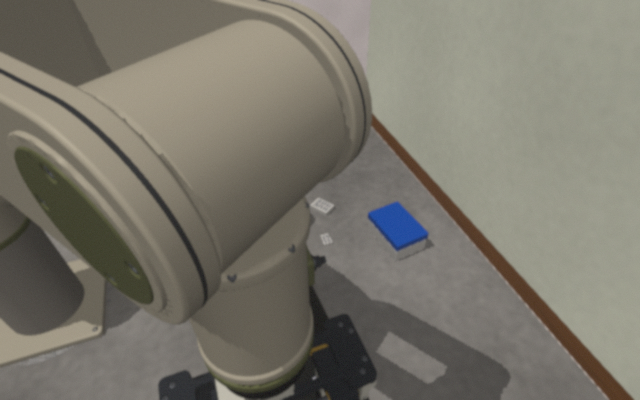

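The stick stands upright wholly inside the mat: pad at (229, 244), foot at (540–636, 207–272). The cassette touches the end stop at u≈98 with no gap, and the arm is clear of everything, so I'm handing the job in.

```bash
python3 -c "
from plant import ticket
print(ticket.close_job())"
```

```text
the job is handed in; nothing more can be done
None
```

The cassette is home against the end stop, the stick is back upright on the mat, and I handed the job in at about 16 s of the 48 s allowed. No verdict is reported.

**What I did:** I gripped the stick by its wooden grip and pushed the cassette along the channel centre line and through the tunnel. At the end stop the push force rose to about 7 N. I then drew the stick straight back out and set it down on its foot about 8 mm from where it started, and moved the arm clear.

**Last checks:**
- **Cassette:** the top view shows no visible gap to the stop, and the cassette stayed put while the stick was withdrawn. The gripper never came near it.
- **Stick:** the top view shows it upright, with its whole length inside the mat.
- **Bottle, rack and tip box:** I never went near them. The tip box looks unmoved in the last side view, but the arm blocked the bottle and rack there and I did not check them in a final picture.

**Disagreement:** the wrist and top cameras put the reader about 3 mm apart, and the wrist fit was poor (errors up to 2.9 pixels). I used values close to the top camera's, then shifted the stick about 1.5 mm sideways after looking at it in the lead-in.

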